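# Hang the lift-off glass door back on the slide cabinet

### The job

The small slide cabinet's glass door has been washed and stands in the wooden drying rack. Take it out, hang it back on the cabinet's two hinge pins, gently and without forcing it, so that both sockets are fully down on their pins, then swing it shut against its rubber stops and let go. Leave the other things on the bench as they are.

Things in the scene. Friction and masses are not known exactly. Their poses are not given: they have to be found in the camera images.
- cabinet: Fixed cream cabinet for microscope slides, 220 wide, 150 deep, 200 mm tall, wooden trays in its open front. Origin: on the bench, on the drawn hinge line. +y points into it: its front face is the plane y = +18 mm, spanning x = -205 to +15 mm. The shut door lies along -x before the face, middle plane near y = 0; it opens by swinging its free edge out to -y.
- hinge_line (a point): Point on the cabinet's drawn hinge line (its z axis), at the lower pin's shoulder, 45 mm above the bench. The pin leaves are screwed on through slots: both pins together, upright and in line, are clamped up to 6 mm off this line in the cabinet's x and up to 6 mm in its y. No pose tells how far: look or feel for it. They stay put, but bend above 35 N of push between door and cabinet.
- upper_pin (a point): Where the upper of the two upright brass hinge pins was drawn: on the hinge line at its tip, 170 mm above the bench; the lower tip is at 65 mm. True place up to 6 mm off in x and in y. Each pin is 9.6 mm thick, stands 20 mm above its 18 mm wide steel shoulder (at 45 and 150 mm; the sockets rest on these) and has its top 4 mm tapered to 7.2 mm across.
- stop (a point): Tip of the upper of two rubber stops, 8 mm across, on the cabinet's face: x = -180, y = +9 mm in the cabinet's frame, 170 mm above the bench; the other is at 60 mm. The back of the shut door touches both.
- door: Loose charcoal-framed door with a clear pane, 0.24 to 0.38 kg, in the rack at first. Origin: on the axis of its two sockets, level with its bottom edge. +x runs to the free edge, +y is the front. Frame: x = 12 to 192 mm, 16 mm thick (y = -8 to 8), 160 mm tall, top rail 28 mm. Steel knob on the front at x = 181 mm, 75 mm up, 18 mm proud. Hung home its bottom is 30, its top 190 mm above the bench.
- upper_socket (a point): Lower mouth of the door's upper hinge socket, 120 mm above its bottom edge; the lower socket's mouth is at 15 mm. Both are open steel tubes on the line x = y = 0 of the door's frame, 18 mm outside, 10.6 mm bore, 22 mm long. Once on the pins the door turns easily and stays at the angle where it is left.
- door_edge (a point): Middle of the door's free edge: x = 192 mm, y = 0, 80 mm above the bottom edge in the door's frame.
- door_top (a point): On the door's top edge at x = 100 mm, y = 0 of its frame, above its centre of mass within 8 mm: the place to pinch it from above, across its 16 mm thickness.
- rack: Fixed beech drying rack, 120 by 115 mm. Origin under its centre. The door stands along the rack's x in its middle slot, turned like the rack, with the door's origin at rack x = -100 mm. It rests on two cross rails 14 mm above the bench, between dowels 8 mm thick that reach 60 mm above the bench and leave 1.5 mm either side of the door.
- jar: Loose amber specimen jar with a white cap, 56 mm across, 85 mm tall; origin under its centre. To be left alone.
- dish: Loose lidded glass culture dish, 90 mm across, 15 mm tall; origin under its centre. To be left alone.
- slidebox: Loose blue plastic slide box, 36 by 90 by 32 mm (long along its y); origin under its centre. To be left alone.
Mind the look-alikes: they are no part of the job. Of the things that look like the door, the largest one is meant.

How it is judged:
By the outcome, as a careful person would: the job done as asked, in the order asked, and still so for the second after the job is handed in, with the robot touching nothing.
It also fails if it takes over 72 s, if anything falls off the work surface, if the arm or the gripper's body presses on something with over 40 N, if the wrist force passes 120 N, or if a joint passes its speed limit or range.

### The arm

A 7-joint arm with a two-finger parallel gripper is mounted at the origin on the work surface. World frame = base frame: x ahead of the robot, y to its left, z up, the work surface at z = 0. Lengths are in m, angles in rad, forces in N, time in s.
With the tool pointing down it reaches from about 0.4 to 0.85 m from the base axis. Payload 10.4 kg.
Tool frame: the origin (TCP) lies on the centre line of the jaws, within the pads' length; the fingertips stand r.finger_overhang ahead of it and the grasp point (between the pads) lies 5 mm behind it (r.finger_overhang is the distance from the TCP to the fingertips, in m); z points along the fingers, y is the line along which they close (so a half turn about z gives the same grasp; the last joint's range is limited). The gripper opens to 87 mm and grips with 3 to 60 N. Pads are 19 mm wide; open, the fingers measure 117 mm over their backs; the gripper's body (75 mm by 190 mm) begins 51 mm behind the grasp point.
Start: joints at [-1.288, 0.332, -0.065, 1.46, 0.022, 1.35, -0.088], TCP at [0.188, 0.596, 0.203] pointing down, gripper open.
Joint ranges: [-2.6, 2.6], [-0.5, 2.12], [-1.47, 1.34], [0.16, 2.42], [-1.27, 4.41], [0.06, 2.06], [-2.6, 2.6]. Speed limits (rad/s): [2.22, 2.22, 2.79, 2.79, 3.14, 3.14, 3.14].

### API

Orientations are given as a unit quaternion [x, y, z, w].
In Python, from bench import read_state, viewer, r gives the robot as it stands.
- The arm moves only by the tool carry_out, never from a script. Its argument "moves" is a list of rows, each a list of 6 numbers: the shift along the tool's x, y, z in units of 40 mm (1.0 is 40 mm), then the turn, a rotation vector about the tool's x, y, z in units of 8 degrees (1.0 is 8 degrees). A call has 1 to 20 rows; each row shifts and turns the commanded pose from where the row before left it, along the tool's axes as they then stand; what a row does not reach is not made up. A row lasts 1/8 s, in which the tool goes at most 62.5 mm and 10.7 degrees, less where a joint would pass 70% of its speed; a pose out of reach is approached as far as the arm can. A call is refused whole if a number of a shift passes 1 or a number of a turn 1, either way. A call with a gripper value outside its range is refused whole. "fingers" is the finger opening in mm, from 0 to 87, set as the call begins (left out, the last holds). The fingers move at their own pace and stop on an object; "force" is the grip in N (left out, the last holds). Time passes only in rows, so rows that do not move let the fingers close. It gives the time, the measured TCP pose, the force, the opening and the grip force at its end, in the units of the state.
- read_state(): the state, without advancing time (a new reading comes with each control period).
- viewer.camera(name): name is "scene" or "top" or "wrist"; returns a dict with "pixels" (384x512x3 uint8, red, green, blue), "range_z" (384x512 float32, m along the optical axis (not along the pixel's ray), 0 where there is no reading), "fx", "fy", "cx", "cy" (pixels), "k1" (the pictures are not rectified: a ray, as slopes to the right and down, at radius r is drawn at 1 + k1 r^2 times it, then the intrinsics apply), "xyz" and "orientation" of the camera in the world. Camera axes: x right, y down, z forward; pixel columns grow to the right and rows downward; lengths in m; the calibration is good to about 2 mm. A picture is of the moment at which its call begins.
- r.close_job(): hands the job in; it is judged then, once.
The state is a dict: "time": time; "joint_positions": joint angles; "joint_vel": joint speeds; "joint_torque": joint torques, N m; "ee_pos": TCP position; "eef_rot": TCP orientation; "ft_force": force on the tool from outside, world axes, zero at the start; "torque": the same for the moment, N m; "width": finger opening in m; "grip_force": force on a finger pad.
Only numpy, scipy, OpenCV 4.12 (cv2) and the standard library are available. Lean on these libraries where they do the work, as an engineer would, in place of code of your own. Each camera call takes 0.05 s, during which the arm holds its last target. There are 200 camera calls.

## Working session

There is one attempt and no reset: what is moved stays moved. The work goes in short steps, Python scripts to look and compute and a tool call to move; the robot and the scene stay as the last step left them, time stands still between calls to the robot, and variables do not carry over. Pictures are saved under pics/ and viewed, at most 10 in all, crops included, and the job is handed in when it is done.

Besides the shell and the picture viewer there is one more tool, called after "Emit:" as name([rows], argument=value, ...), one row to a line, values as JSON. carry_out: Moves the arm, as the interface text tells. Its arguments: {"type":"object","properties":{"moves":{"type":"array","items":{"type":"array","items":{"type":"number"}}},"fingers":{"type":"number"},"force":{"type":"number"}},"required":["moves"]}

```bash
ls; mkdir -p pics
cat > h.py <<'E'
import numpy as np, cv2
from scipy.spatial.transform import Rotation as R
from bench import read_state, viewer, r
def grab(n):
    c=viewer.camera(n); np.savez('pics/%s.npz'%n,**{k:np.asarray(v) for k,v in c.items()}); return c
def load(n): return np.load('pics/%s.npz'%n)
def cloud(c,uv=None):
    if uv is None:
        v,u=np.mgrid[:384,:512]; uv=np.stack([u,v],-1).reshape(-1,2)
    uv=np.asarray(uv,float).reshape(-1,2)
    K=np.array([[float(c['fx']),0,float(c['cx'])],[0,float(c['fy']),float(c['cy'])],[0,0,1]])
    n=cv2.undistortPoints(uv[:,None],K,np.array([float(c['k1']),0,0,0,0]))[:,0]
    z=np.asarray(c['range_z'])[uv[:,1].round().astype(int),uv[:,0].round().astype(int)]
    p=np.c_[n,np.ones(len(n))]
    return R.from_quat(c['orientation']).apply(p*z[:,None])+c['xyz'], R.from_quat(c['orientation']).apply(p)
def planez(c,uv,z):
    _,d=cloud(c,uv); o=np.asarray(c['xyz']); return o+d*((z-o[2])/d[:,2])[:,None]
def proj(c,P):
    p=R.from_quat(c['orientation']).inv().apply(np.atleast_2d(P)-c['xyz']); s=p[:,:2]/p[:,2:]
    s=s*(1+float(c['k1'])*(s**2).sum(1,keepdims=True)); return s*[float(c['fx']),float(c['fy'])]+[float(c['cx']),float(c['cy'])]
E
python3 - <<'E'
from h import *
s=read_state(); print({k:np.round(v,3) for k,v in s.items()}, r.finger_overhang)
for n in('scene','top'):
    c=grab(n); print(n,c['xyz'],c['orientation'],c['fx'],c['k1']); cv2.imwrite('pics/%s0.png'%n,cv2.resize(c['pixels'][:,:,::-1],(800,600)))
E
```

```text
pics
{'time': np.float64(0.0), 'joint_positions': array([-1.288,  0.333, -0.065,  1.461,  0.022,  1.35 , -0.089]), 'joint_vel': array([ 0.002,  0.001, -0.001,  0.001,  0.   , -0.001,  0.001]), 'joint_torque': array([ 0.0000e+00, -6.2324e+01,  2.5000e-02, -3.8991e+01, -6.1000e-02,
        4.0000e-02,  0.0000e+00]), 'ee_pos': array([0.188, 0.596, 0.203]), 'eef_rot': array([ 0.152,  0.988, -0.001, -0.   ]), 'ft_force': array([ 0.236, -0.073,  0.548]), 'torque': array([-0.055,  0.009,  0.011]), 'grip_force': np.float64(0.0), 'width': np.float64(0.087)} 0.014
scene [ 1.31369678 -0.25761287  1.05102829] [ 0.7133115   0.61055746 -0.21973081 -0.26481063] 490.853451920781 -0.09559158850621903
top [ 0.46182258 -0.12140852  0.97520203] [-0.699048    0.71374093 -0.03420339  0.02712781] 389.5743492134326 -0.04213623286083173
```

View pics/scene0.png

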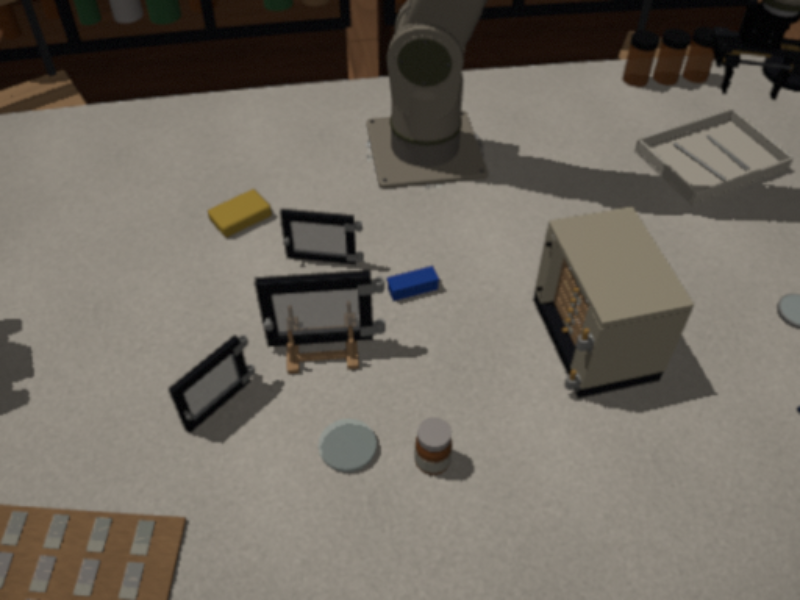

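View pics/top0.png

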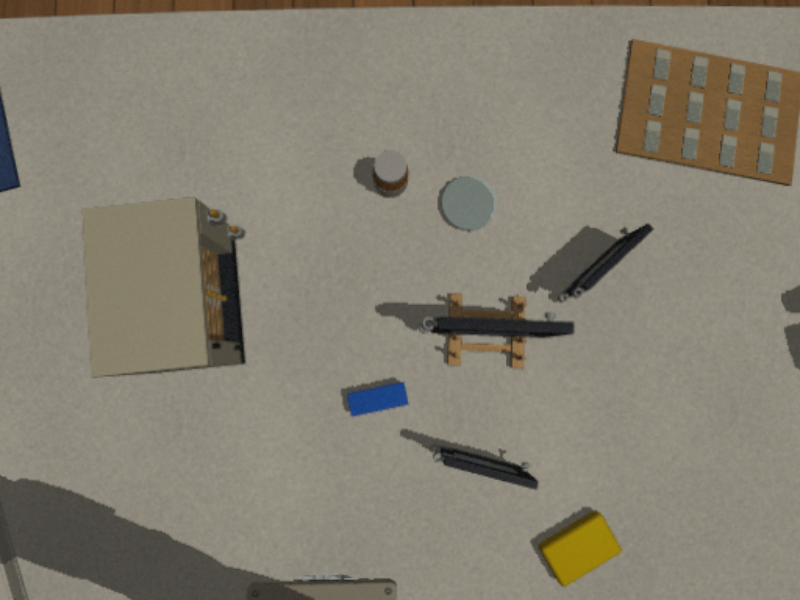

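The three framed panels in top0.png are at (505,327) in the rack, (607,262) and (487,467). The largest, the one in the beech rack, is the door: its sockets are at (430,325) and its knob at (550,317), on the +x side. The cabinet is at left with its two pins near (215,213) and (235,230). The door already points out of the cabinet, so it can hang at about 90° open.

Run:
```python
from h import *
c=load('top'); P,_=cloud(c); P=P.reshape(384,512,3); px=c['pixels']
Z=P[...,2]
def rect(m,name):
    n,l,st,_=cv2.connectedComponentsWithStats(m.astype(np.uint8)); k=1+st[1:,4].argmax(); q=P[l==k]
    (cx,cy),(w,h),a=cv2.minAreaRect(q[:,:2].astype(np.float32)*1000); print(name,len(q),'c',round(cx,1),round(cy,1),'wh',round(w,1),round(h,1),'ang',round(a,2),'z',np.median(q[:,2]).round(4))
    b=cv2.boxPoints(((cx,cy),(w,h),a)); print(b.round(1).tolist())
    return q
v,u=np.mgrid[:384,:512]
q=rect((Z>.19)&(Z<.21)&(u<160),'cab')
q=rect((Z>.155)&(Z<.19)&(u>255)&(u<380)&(v>190)&(v<225),'door')
d=q[:,:2]-q[:,:2].mean(0); e=np.linalg.svd(d,full_matrices=0)[2][0]; print('dir',e,np.degrees(np.arctan2(e[1],e[0])),q.mean(0), (d@e).min(),(d@e).max())
for uv in [(138,137),(151,148),(274,208),(352,203)]: print(uv,P[uv[1]-1:uv[1]+2,uv[0]-1:uv[0]+2].reshape(-1,3).round(3).tolist()[4])
a=px[100:250,110:390,::-1]; cv2.imwrite('pics/crop1.png',np.hstack([cv2.resize(px[115:175,110:170,::-1],(400,400),interpolation=2),cv2.resize(px[180:240,255:315,::-1],(400,400),interpolation=2)]))
c=load('scene'); px=c['pixels']; 
cv2.imwrite('pics/crop2.png',cv2.resize(px[190:255,335:435,::-1],(800,520),interpolation=2))
```

```text
cab 8111 c 559.9 202.3 wh 220.9 153.0 ang 5.06 z 0.2001
[[443.1000061035156, 268.70001220703125], [456.6000061035156, 116.30000305175781], [676.7000122070312, 135.8000030517578], [663.2000122070312, 288.20001220703125]]
door 699 c 499.8 -265.7 wh 186.1 17.4 ang 86.55 z 0.1733
[[485.5, -358.1000061035156], [502.8999938964844, -359.1000061035156], [514.0999755859375, -173.3000030517578], [496.70001220703125, -172.3000030517578]]
dir [-0.05507243 -0.99848236] -93.15701513948282 [ 0.4991882  -0.26465493  0.17269941] -0.092052404263204 0.0940574332585799
(138, 137) [0.659, 0.118, 0.165]
(151, 148) [0.657, 0.118, 0.059]
(274, 208) [0.508, -0.172, 0.053]
(352, 203) [0.513, -0.347, 0.097]
```

View pics/crop1.png

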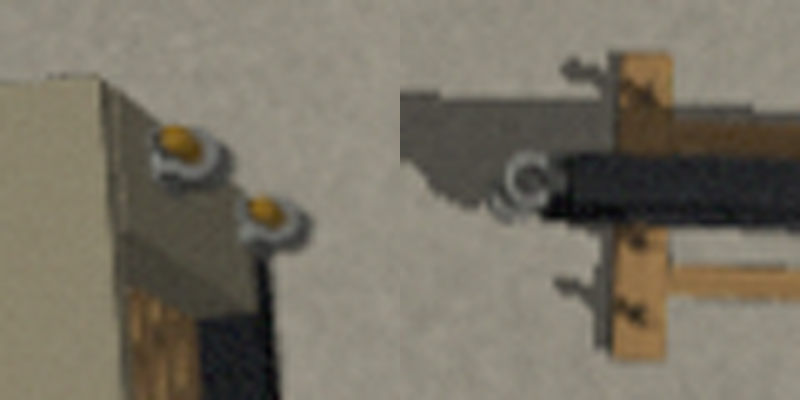

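Run:
```python
from h import *
c=load('top')
print('up',planez(c,[(136.3,135.3)],.17),'lo',planez(c,[(149.3,146.2)],.065))
# drawn hinge from cabinet pose: front edge y=18 => face corner
a=np.radians(5.06); ex=np.array([np.cos(a),np.sin(a)]); ey=np.array([-np.sin(a),np.cos(a)])
ctr=np.array([.5599,.2023]); print('hinge',ctr+ex*.095-ey*(.018+.075))
# socket top ring in crop1 right panel (528,182)
print('sock',planez(c,[((128.5)*.15-.5+255,182.5*.15-.5+180)],.014+.142))
w=grab('wrist'); s=read_state(); T=R.from_quat(s['eef_rot'])
print('cam in tool',T.inv().apply(w['xyz']-s['ee_pos']),(T.inv()*R.from_quat(w['orientation'])).as_matrix().round(3),w['fx'],w['k1'])
print(T.as_matrix().round(3))
```

```text
up [[0.66116481 0.12061769 0.17      ]] lo [[0.66007386 0.1209268  0.065     ]]
hinge [0.66273227 0.11804133]
sock [[ 0.50513385 -0.16593341  0.156     ]]
cam in tool [ 7.30279709e-02  1.72323242e-05 -1.80322695e-01] [[-0.001 -0.964 -0.266]
 [ 1.    -0.001  0.   ]
 [-0.    -0.266  0.964]] 298.7964061768985 0.021668309653368693
[[-0.954  0.301 -0.   ]
 [ 0.301  0.954 -0.001]
 [-0.    -0.001 -1.   ]]
```

Emit:
carry_out([
  [0, 0, -0.4, 0, 0, 0.95],
  [0, 0, -0.4, 0, 0, 0.95],
  [0, 0, -0.4, 0, 0, 0.95],
  [0, 0, -0.4, 0, 0, 0.95],
  [0, 0, -0.4, 0, 0, 0.95],
  [0, 0, -0.4, 0, 0, 0.95],
  [0, 0, -0.4, 0, 0, 0.95],
  [0, 0, -0.4, 0, 0, 0.95],
  [0, 0, -0.3, 0, 0, 0.95],
  [0, 0, 0, 0, 0, 0.91],
], fingers=50, force=40)

```text
time: 1.4
ee_pos: [0.1882, 0.5963, 0.3443]
eef_rot: [0.728, 0.686, 0.001, -0.0]
ft_force: [0.5, -0.0, -0.3]
width: 0.0501
grip_force: 0.0
```

Emit:
carry_out([
  [-0.7, 0.64, 0, 0, 0, 0],
  [-0.7, 0.64, 0, 0, 0, 0],
  [-0.7, 0.64, 0, 0, 0, 0],
  [-0.7, 0.64, 0, 0, 0, 0],
  [-0.7, 0.64, 0, 0, 0, 0],
  [-0.7, 0.64, 0, 0, 0, 0],
  [-0.7, 0.64, 0, 0, 0, 0],
  [-0.7, 0.64, 0, 0, 0, 0],
  [-0.7, 0.64, 0, 0, 0, 0],
  [-0.7, 0.64, 0, 0, 0, 0],
  [-0.7, 0.64, 0, 0, 0, 0],
  [-0.7, 0.64, 0, 0, 0, 0],
  [-0.7, 0.64, 0, 0, 0, 0],
  [-0.7, 0.64, 0, 0, 0, 0],
  [-0.7, 0.64, 0, 0, 0, 0],
  [-0.7, 0.64, 0, 0, 0, 0],
  [-0.7, 0.64, 0, 0, 0, 0],
  [-0.7, 0.64, 0, 0, 0, 0],
  [-0.7, 0.64, 0, 0, 0, 0],
  [-0.4, 0.3, 0, 0, 0, 0],
])

```text
time: 3.9
ee_pos: [0.6558, 0.0191, 0.3426]
eef_rot: [0.727, 0.686, -0.001, 0.0]
ft_force: [-0.6, -0.5, 0.7]
width: 0.05
grip_force: 0.0
```

Emit:
carry_out([
  [0, 0, 0.7, 0, 0, 0],
  [0, 0, 0.7, 0, 0, 0],
  [0, 0, 0.7, 0, 0, 0],
  [0, 0, 0.7, 0, 0, 0],
  [0, 0, 0.7, 0, 0, 0],
  [0, 0, 0, 0, 0, 0],
  [0, 0, 0, 0, 0, 0],
])

```text
time: 4.78
ee_pos: [0.6556, 0.021, 0.2046]
eef_rot: [0.727, 0.687, 0.0, 0.0]
ft_force: [-0.1, -0.1, 0.3]
width: 0.05
grip_force: 0.0
```

Run:
```python
from h import *
w=grab('wrist'); np.savez('pics/wpin.npz',**{k:np.asarray(v) for k,v in w.items()},**{'T':read_state()['ee_pos'],'Q':read_state()['eef_rot']})
cv2.imwrite('pics/w1.png',cv2.resize(w['pixels'][:,:,::-1],(800,600)))
print(read_state()['ee_pos'],read_state()['eef_rot'])
print(proj(w,[[.6606,.1207,.17],[.6606,.1207,.065]])*1.5625)
```

```text
[0.65582812 0.02098356 0.20492191] [7.26581028e-01 6.87080173e-01 7.34828468e-04 5.53446848e-04]
[[401.3852305  108.93931395]
 [401.26556321 131.26508588]]
```

View pics/w1.png

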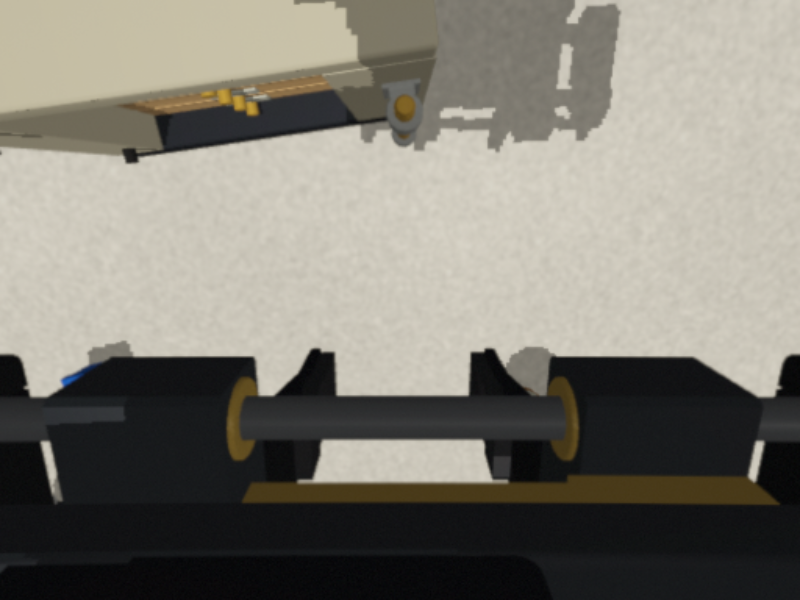

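Emit:
carry_out([
  [0, 0, -0.65, 0, 0, 0],
  [-0.3, -0.15, -0.6, 0, 0, 0],
  [-0.7, -0.34, 0, 0, 0, 0],
  [-0.8, -0.38, 0, 0, 0, 0],
  [-0.8, -0.38, 0, 0, 0, 0],
  [-0.8, -0.38, 0, 0, 0, 0],
  [-0.8, -0.38, 0, 0, 0, 0],
  [-0.8, -0.38, 0, 0, 0, 0],
  [-0.8, -0.38, 0, 0, 0, 0],
  [-0.8, -0.38, 0, 0, 0, 0],
  [-0.7, -0.35, 0, 0, 0, 0],
  [0, 0, 0, 0, 0, 0],
  [0, 0, 0, 0, 0, 0],
])

```text
time: 6.45
ee_pos: [0.4998, -0.2622, 0.2542]
eef_rot: [0.726, 0.687, 0.001, 0.0]
ft_force: [0.9, 0.5, 0.1]
width: 0.0498
grip_force: 0.0
```

Run:
```python
from h import *
w=grab('wrist'); s=read_state(); p0=load('wpin')
T=R.from_quat(s['eef_rot']); print(s['ee_pos'],T.as_matrix().round(4).tolist())
P,_=cloud(w); P=P.reshape(384,512,3)
v,u=np.mgrid[:384,:512]
m=(P[...,2]>.168)&(P[...,2]<.18)&(w['range_z']>0)&(v<225)
q=P[m]; print(len(q),q[:,2].mean(), u[m].min(),u[m].max(),v[m].min(),v[m].max())
t=T.inv().apply(q-s['ee_pos'])*1000
for lo in range(-20,110,20):
    k=t[(t[:,0]>=lo)&(t[:,0]<lo+20)]; 
    if len(k): print(lo,k[:,1].min().round(1),k[:,1].max().round(1),k[:,1].mean().round(2),k[:,2].mean().round(1))
print('xmax',t[:,0].max())
a=p0['pixels'][48:98,228:288,::-1]
b=w['pixels'][:120,196:316,::-1]
cv2.imwrite('pics/crop3.png',np.hstack([cv2.resize(a,(400,333),interpolation=2),cv2.resize(b,(333,333),interpolation=2)]))
```

```text
[ 0.4999414  -0.26172428  0.25393678] [[0.0544, 0.9985, 0.001], [0.9985, -0.0544, 0.0003], [0.0004, 0.001, -1.0]]
2259 0.17313629479945575 250 268 99 224
-20 -7.2 8.4 0.36 80.8
0 -7.1 8.4 0.63 80.8
20 -6.9 8.2 0.68 80.8
40 -6.8 8.1 0.67 80.8
60 -6.6 8.9 1.09 80.8
80 -6.4 8.6 1.1 80.9
xmax 82.71712490396179
```

View pics/crop3.png

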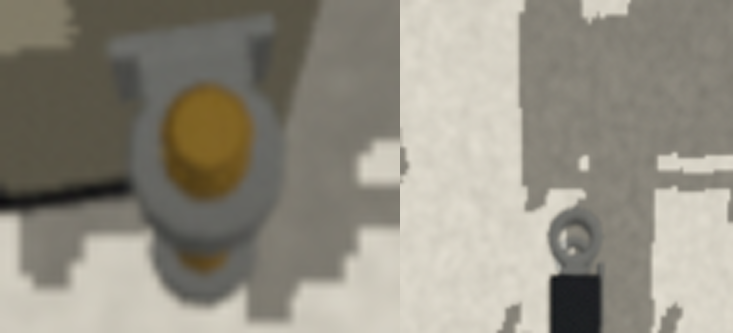

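Emit:
carry_out([
  [-0.1, 0.015, 0.25, 0, 0, 0.05],
  [0, 0, 0.4, 0, 0, 0],
  [0, 0, 0.4, 0, 0, 0],
  [0, 0, 0.4, 0, 0, 0],
  [0, 0, 0.4, 0, 0, 0],
  [0, 0, 0.3, 0, 0, 0],
  [0, 0, 0.1, 0, 0, 0],
  [0, 0, 0, 0, 0, 0],
  [0, 0, 0, 0, 0, 0],
])

```text
time: 7.62
ee_pos: [0.4998, -0.2669, 0.1639]
eef_rot: [0.729, 0.685, 0.0, 0.0]
ft_force: [0.4, 0.3, -0.7]
width: 0.0501
grip_force: 0.0
```

Emit:
carry_out([
  [0, 0, 0, 0, 0, 0],
  [0, 0, 0, 0, 0, 0],
  [0, 0, 0, 0, 0, 0],
  [0, 0, 0, 0, 0, 0],
  [0, 0, 0, 0, 0, 0],
  [0, 0, 0, 0, 0, 0],
], fingers=0, force=40)

```text
time: 8.38
ee_pos: [0.4994, -0.2667, 0.1634]
eef_rot: [0.729, 0.685, 0.0, -0.0]
ft_force: [0.3, 0.2, 0.1]
width: 0.0021
grip_force: 0.0
```

Run:
```python
from h import *
s=read_state(); print(s['width'],s['grip_force'],s['ft_force'],s['ee_pos'])
w=grab('wrist'); c=grab('scene')
cv2.imwrite('pics/w2.png',np.hstack([cv2.resize(w['pixels'][:,:,::-1],(400,300)),cv2.resize(c['pixels'][120:270,130:330,::-1],(400,300))]))
```

```text
0.002144656257551825 0.0 [0.32312897 0.15974685 0.11573323] [ 0.4994375  -0.26668696  0.16337475]
```

View pics/w2.png

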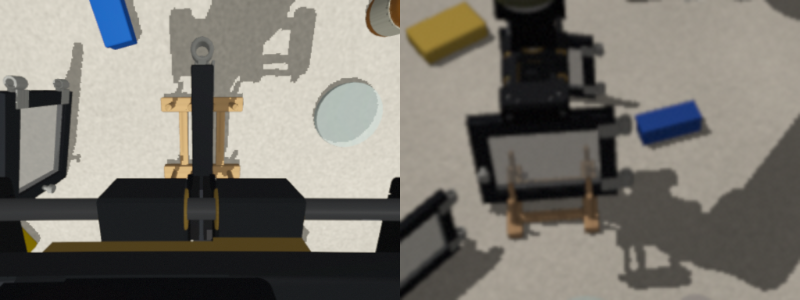

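Emit:
carry_out([
  [0, 0, 0, 0, 0, 0],
  [0, 0, 0, 0, 0, 0],
])

```text
time: 8.72
ee_pos: [0.4995, -0.2667, 0.1634]
eef_rot: [0.729, 0.685, 0.0, -0.0]
ft_force: [1.6, 0.6, 0.1]
width: 0.0004
grip_force: 0.0
```

Run:
```python
from h import *
s=read_state(); print(s['width'],s['grip_force'],s['ft_force'],s['ee_pos'],s['joint_torque'].round(2) if hasattr(s['joint_torque'],'round') else s['joint_torque'])
w=load('wrist')
cv2.imwrite('pics/w3.png',cv2.resize(w['pixels'][190:320,190:330,::-1],(560,520),interpolation=2))
P,_=cloud(w); P=P.reshape(384,512,3); T=R.from_quat(s['eef_rot'])
for v in (150,200,225,235,245,255): print(v,[tuple((T.inv().apply(P[v,u]-s['ee_pos'])*1000).round(0)) for u in range(236,284,6)])
```

```text
0.00035663914217783777 0.0 [1.61254305 0.60090193 0.11373184] [ 0.49945566 -0.26668869  0.1633925 ] [ 0.000e+00 -4.372e+01  7.750e+00 -3.704e+01 -3.000e-02  7.000e-02
  0.000e+00]
150 [(np.float64(32.0), np.float64(-24.0), np.float64(154.0)), (np.float64(31.0), np.float64(-18.0), np.float64(165.0)), (np.float64(52.0), np.float64(-6.0), np.float64(-10.0)), (np.float64(52.0), np.float64(-2.0), np.float64(-9.0)), (np.float64(52.0), np.float64(1.0), np.float64(-10.0)), (np.float64(52.0), np.float64(5.0), np.float64(-9.0)), (np.float64(52.0), np.float64(8.0), np.float64(-10.0)), (np.float64(32.0), np.float64(23.0), np.float64(155.0))]
200 [(np.float64(-26.0), np.float64(-25.0), np.float64(153.0)), (np.float64(-29.0), np.float64(-19.0), np.float64(165.0)), (np.float64(22.0), np.float64(-6.0), np.float64(-10.0)), (np.float64(22.0), np.float64(-2.0), np.float64(-10.0)), (np.float64(22.0), np.float64(1.0), np.float64(-10.0)), (np.float64(22.0), np.float64(5.0), np.float64(-10.0)), (np.float64(22.0), np.float64(8.0), np.float64(-8.0)), (np.float64(-26.0), np.float64(24.0), np.float64(154.0))]

[... 1136 characters left out ...]
64(-45.0)), (np.float64(8.0), np.float64(1.0), np.float64(-42.0)), (np.float64(10.0), np.float64(4.0), np.float64(-46.0)), (np.float64(11.0), np.float64(7.0), np.float64(-49.0)), (np.float64(37.0), np.float64(5.0), np.float64(-103.0))]
255 [(np.float64(35.0), np.float64(-6.0), np.float64(-106.0)), (np.float64(33.0), np.float64(-5.0), np.float64(-102.0)), (np.float64(33.0), np.float64(-3.0), np.float64(-103.0)), (np.float64(33.0), np.float64(-1.0), np.float64(-102.0)), (np.float64(33.0), np.float64(0.0), np.float64(-102.0)), (np.float64(33.0), np.float64(2.0), np.float64(-102.0)), (np.float64(33.0), np.float64(4.0), np.float64(-102.0)), (np.float64(35.0), np.float64(5.0), np.float64(-107.0))]
```

View pics/w3.png

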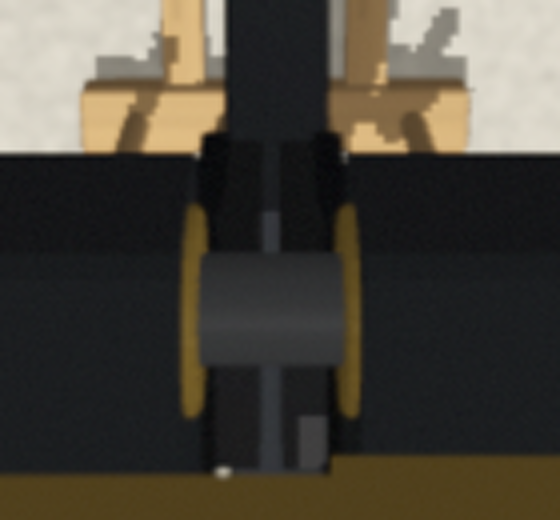

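Run:
```python
from h import *
w=load('wpin'); T=R.from_quat(w['Q']); P,_=cloud(w); t=T.inv().apply(P-w['T'])*1000
m=(t[:,2]<40)&(abs(t[:,1])<60)&(t[:,0]<25)&(w['range_z'].ravel()>0)
q=t[m]; print('tip z',np.sort(q[:,2])[-30:].round(1)); k=q[q[:,2]>np.sort(q[:,2])[-60]]; print(k[:8].round(1))
print(r.finger_overhang,[a for a in dir(r) if a[0]!='_'])
c=load('scene'); print(proj(c,[[.4995,-.2667,.1634],[.4995,-.2667,.1494],[.4998,-.2645,.174]]))
cv2.imwrite('pics/s3.png',cv2.resize(c['pixels'][110:240,150:260,::-1],(508,600),interpolation=2))
```

```text
tip z [-18.5 -18.5 -18.5 -18.5 -18.5 -18.4 -18.4 -18.4 -18.4 -18.3 -18.3 -18.3
 -18.3 -18.2 -18.  -18.  -18.  -18.  -18.  -17.9 -17.9 -17.9 -17.9 -17.8
 -17.6 -17.5 -17.5 -17.4 -17.3 -17. ]
[[ 11.2 -34.2 -18.5]
 [ 11.  -33.7 -17.9]
 [ 11.2 -33.  -18.6]
 [ 11.5 -32.3 -19.2]
 [ 11.2 -31.3 -18.5]
 [ 11.5 -30.6 -19.2]
 [ 11.2  30.2 -18.7]
 [ 11.5  30.7 -19.3]]
0.014 ['PlanningError', 'close_job', 'finger_overhang']
[[200.4305777  179.30204856]
 [200.90206813 183.12330728]
 [200.98489755 176.35326175]]
```

View pics/s3.png

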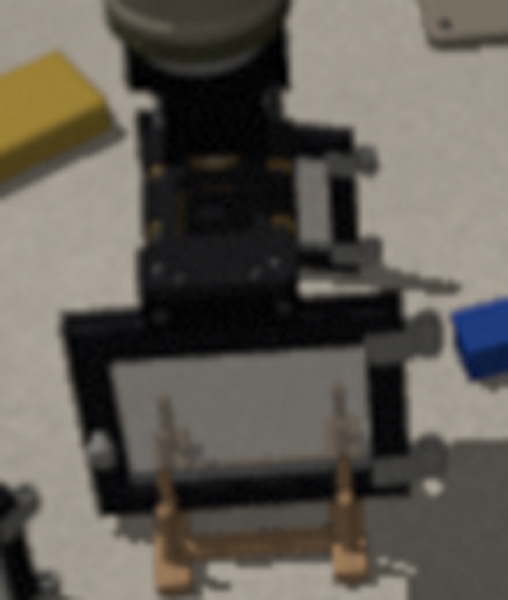

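The fingertips really end about 17 mm behind the reported TCP (seen in the wrist depth), so the fingers closed above the door without touching it. I'll open, go about 30 mm deeper and close again.

Emit:
carry_out([
  [0, 0, 0, 0, 0, 0],
  [0, 0, 0, 0, 0, 0],
  [0, 0, 0, 0, 0, 0],
  [0, 0, 0, 0, 0, 0],
  [0, 0, 0, 0, 0, 0],
  [0, 0, 0.2, 0, 0, 0],
  [0, 0, 0.2, 0, 0, 0],
  [0, 0, 0.2, 0, 0, 0],
  [0, 0, 0.15, 0, 0, 0],
  [0, 0, 0, 0, 0, 0],
], fingers=50)

```text
time: 9.98
ee_pos: [0.4992, -0.2666, 0.1329]
eef_rot: [0.729, 0.685, -0.0, -0.0]
ft_force: [-0.4, 0.1, 0.3]
width: 0.0501
grip_force: 0.0
```

Emit:
carry_out([
  [0, 0, 0, 0, 0, 0],
  [0, 0, 0, 0, 0, 0],
  [0, 0, 0, 0, 0, 0],
  [0, 0, 0, 0, 0, 0],
  [0, 0, 0, 0, 0, 0],
  [0, 0, 0, 0, 0, 0],
], fingers=0, force=40)

```text
time: 10.72
ee_pos: [0.4996, -0.2667, 0.1335]
eef_rot: [0.729, 0.685, 0.0, 0.0]
ft_force: [0.8, 0.5, 0.3]
width: 0.0157
grip_force: 40.0
```

Emit:
carry_out([
  [0, 0, -0.1, 0, 0, 0],
  [0, 0, -0.2, 0, 0, 0],
  [0, 0, -0.3, 0, 0, 0],
  [0, 0, -0.4, 0, 0, 0],
  [0, 0, -0.4, 0, 0, 0],
  [0, 0, -0.4, 0, 0, 0],
  [0, 0, -0.4, 0, 0, 0],
  [0, 0, -0.3, 0, 0, 0],
  [0, 0, 0, 0, 0, 0],
])

```text
time: 11.85
ee_pos: [0.4998, -0.2669, 0.2343]
eef_rot: [0.729, 0.685, 0.0, 0.001]
ft_force: [0.3, -0.0, -3.8]
width: 0.0155
grip_force: 40.0
```

Emit:
carry_out([
  [0.2, 0.1, 0, 0, 0, 0],
  [0.4, 0.2, 0, 0, 0, 0],
  [0.6, 0.3, 0, 0, 0, 0],
  [0.6, 0.35, 0, 0, 0, 0],
  [0.6, 0.35, 0, 0, 0, 0],
  [0.6, 0.35, 0, 0, 0, 0],
  [0.6, 0.35, 0, 0, 0, 0],
  [0.6, 0.35, 0, 0, 0, 0],
  [0.6, 0.35, 0, 0, 0, 0],
  [0.6, 0.3, 0, 0, 0, 0],
  [0.5, 0.3, 0, 0, 0, 0],
  [0.3, 0.15, 0, 0, 0, 0],
  [0.2, 0.05, 0, 0, 0, 0],
  [0, 0, 0, 0, 0, 0],
  [0, 0, 0, 0, 0, 0],
])

```text
time: 13.72
ee_pos: [0.655, -0.0211, 0.2336]
eef_rot: [0.729, 0.684, -0.0, 0.0]
ft_force: [0.2, 0.1, -2.5]
width: 0.0157
grip_force: 40.0
```

Run:
```python
from h import *
w=grab('wrist'); s=read_state(); np.savez('pics/wst.npz',**{k:np.asarray(v) for k,v in w.items()},T=s['ee_pos'],Q=s['eef_rot'])
T=R.from_quat(s['eef_rot']); print(s['ee_pos'],s['width'],s['ft_force'],T.as_euler('xyz',degrees=True))
P,_=cloud(w); t=(T.inv().apply(P-s['ee_pos'])*1000); rz=w['range_z'].ravel()
m=(t[:,2]>-48)&(t[:,2]<-34)&(rz>0)&(t[:,0]>20)&(abs(t[:,1])<15)
for lo in range(20,100,15):
    k=t[m&(t[:,0]>=lo)&(t[:,0]<lo+15)]
    if len(k): print(lo,k[:,1].min().round(1),k[:,1].max().round(1),np.median(k[:,1]).round(2),k[:,2].mean().round(2))
print('end',np.sort(t[m][:,0])[-5:])
p0=load('wpin'); print('pin tip',planez(p0,[(258.9,66.5)],.17))
q=t[(t[:,0]>84)&(t[:,0]<115)&(abs(t[:,1])<14)&(t[:,2]>-40)&(t[:,2]<-10)&(rz>0)]; print('sock pts',len(q)); k=q[q[:,2]<np.percentile(q[:,2],5)+2]; print(k.min(0),k.max(0),k.mean(0))
uv=proj(w,[[.6606,.1207,.17]]); print(uv)
b=w['pixels'][0:150,166:346,::-1]; cv2.imwrite('pics/w5.png',cv2.resize(b,(720,600),interpolation=2))
```

```text
[ 0.65500311 -0.02104317  0.23368761] 0.01549346696986302 [ 0.20013512  0.48500534 -3.34446035] [1.79986740e+02 5.26799952e-03 8.63232888e+01]
20 -8.2 7.5 -0.13 -39.52
35 -8.5 7.2 -0.6 -39.52
50 -8.2 7.5 -0.59 -39.51
65 -8.5 7.3 -0.58 -39.48
80 -8.2 7.1 -0.57 -39.5
end [87.9600637  87.96137946 87.97448829 87.98854098 87.9946347 ]
pin tip [[0.6620503  0.12260166 0.17      ]]
sock pts 1220
[ 84.09005973  -8.15015032 -39.99800112] [ 87.9946347    7.02086098 -37.76832969] [ 86.1333997   -0.40204141 -39.23763241]
[[252.84115972  11.91559657]]
```

View pics/w5.png

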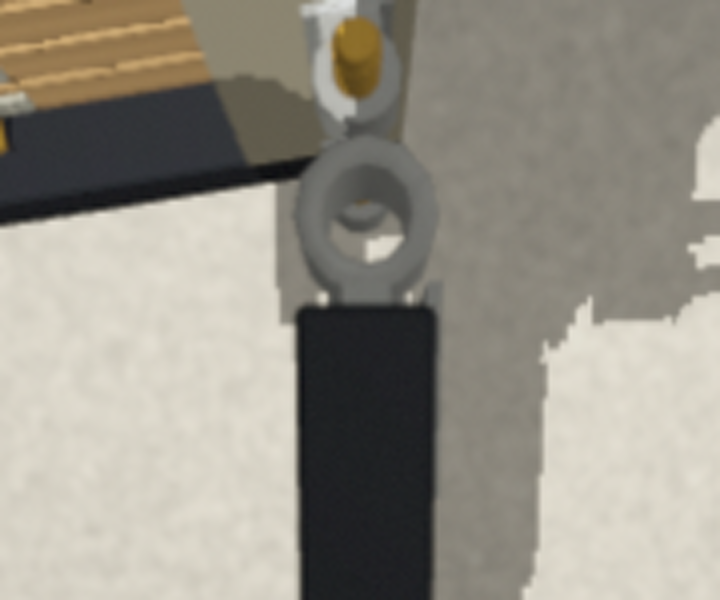

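The socket ring is centred near (368,209) in the crop and the brass pin tip near (357,37). The door hangs level in the grip and is aligned with the tool.

Run:
```python
from h import *
w=load('wst'); p0=load('wpin')
def tl(c,P): return R.from_quat(c['Q']).inv().apply(P-c['T'])*1000
print('pin now',planez(w,[(254.9,8.6)],.17),'tool',tl(w,planez(w,[(254.9,8.6)],.17)))
print('sock ray',tl(w,planez(w,[(257.5,52)],.2552)))
P,_=cloud(w); t=tl(w,P); 
m=(t[:,2]>-26)&(t[:,2]<-19)&(t[:,0]>88)&(t[:,0]<115)&(abs(t[:,1])<14); q=t[m]; print('ring z',np.median(q[:,2]),cv2.minEnclosingCircle(q[:,:2].astype(np.float32)))
for n,c in(('wst',w),('wpin',p0)):
    P,_=cloud(c)
    for nm,lo,hi in(('tip',.167,.1715),('shoulder',.148,.152)):
        m=(abs(P[:,0]-.661)<.014)&(abs(P[:,1]-.121)<.012)&(P[:,2]>lo)&(P[:,2]<hi); q=P[m]
        if len(q)>3: (a,b),rr=cv2.minEnclosingCircle(q[:,:2].astype(np.float32)*1000); print(n,nm,len(q),round(a,1),round(b,1),round(rr,1),q[:,2].max().round(4), (q.min(0)*1e3).round(1),(q.max(0)*1e3).round(1))
```

```text
pin now [[0.66221989 0.1226843  0.17      ]] tool [[143.9002952   -2.02957711  63.67391326]]
sock ray [[100.5976377   -0.31190099 -21.52171043]]
ring z -21.32321890077081 ((98.0833969116211, 1.9924049377441406), 11.89771556854248)
wst tip 123 661.8 121.9 4.5 0.1707 [657.9 118.  167. ] [666.  126.1 170.7]
wst shoulder 274 661.7 123.5 10.3 0.1518 [653.3 113.3 148. ] [670.8 133.  151.8]
wpin tip 124 662.0 122.6 4.1 0.1711 [658.  118.9 167.1] [666.2 126.2 171.1]
wpin shoulder 355 659.8 123.9 11.3 0.151 [652.7 113.4 148. ] [670.5 133.  151. ]
```

Emit:
carry_out([
  [0, 0, 0.2, 0, 0, 0],
  [0, 0, 0.3, 0, 0, 0],
  [0, 0, 0.3, 0, 0, 0],
  [0, 0, 0.3, 0, 0, 0],
  [0, 0, 0.2, 0, 0, 0],
  [0, 0, 0.08, 0, 0, 0],
  [0, 0, 0, 0, 0, 0],
  [0, 0, 0, 0, 0, 0],
])

```text
time: 14.78
ee_pos: [0.6555, -0.02, 0.1787]
eef_rot: [0.729, 0.685, 0.0, 0.0]
ft_force: [-0.1, -0.6, -3.1]
width: 0.0157
grip_force: 40.0
```

Run:
```python
from h import *
w=grab('wrist'); s=read_state(); np.savez('pics/wst2.npz',**{k:np.asarray(v) for k,v in w.items()},T=s['ee_pos'],Q=s['eef_rot'])
print(s['ee_pos'],s['ft_force'],R.from_quat(s['eef_rot']).as_euler('xyz',degrees=True))
P,_=cloud(w); t=R.from_quat(s['eef_rot']).inv().apply(P-s['ee_pos'])*1000
for nm,lo,hi in(('tip',.167,.1715),('shoulder',.148,.152)):
    m=(abs(P[:,0]-.661)<.012)&(abs(P[:,1]-.121)<.012)&(P[:,2]>lo)&(P[:,2]<hi)
    if m.sum()>3: q=P[m]; print(nm,m.sum(),(q.min(0)*1e3).round(1),(q.max(0)*1e3).round(1),'tool mid',((t[m].min(0)+t[m].max(0))/2).round(2))
m=(t[:,2]>-48)&(t[:,2]<-34)&(t[:,0]>20)&(abs(t[:,1])<15); q=t[m]; print('door',q.max(0),q[:,1].min(),np.median(q[:,2]))
m=(t[:,2]>-24)&(t[:,2]<-19)&(t[:,0]>90)&(t[:,0]<115)&(abs(t[:,1])<14); q=t[m]; print('ring',q.min(0),q.max(0))
```

```text
[ 0.65552899 -0.02001749  0.17870268] [-0.09814078 -0.44315008 -2.53816211] [ 1.79956330e+02 -1.06421433e-02  8.64008772e+01]
shoulder 155 [654.5 113.9 148. ] [669.3 119.1 151.1] tool mid [136.45  -2.35  29.18]
door [ 88.46309441   7.53145717 -36.89673671] -8.536858875947866 -39.54297643823041
ring [ 90.18298204  -9.37100396 -23.7738806 ] [109.24395513   8.9026932  -19.06183631]
```

Emit:
carry_out([
  [0.1, -0.01, 0, 0, 0, 0],
  [0.15, -0.01, 0, 0, 0, 0],
  [0.2, -0.01, 0, 0, 0, 0],
  [0.2, -0.01, 0, 0, 0, 0],
  [0.2, -0.01, 0, 0, 0, 0],
  [0.15, 0, 0, 0, 0, 0],
  [0.06, 0, 0, 0, 0, 0],
  [0, 0, 0, 0, 0, 0],
  [0, 0, 0, 0, 0, 0],
  [0, 0, 0, 0, 0, 0],
])

```text
time: 16.08
ee_pos: [0.6559, 0.0221, 0.1782]
eef_rot: [0.729, 0.684, -0.0, -0.0]
ft_force: [0.2, 0.0, -2.7]
width: 0.0153
grip_force: 40.0
```

Run:
```python
from h import *
w=grab('wrist'); s=read_state(); np.savez('pics/wst3.npz',**{k:np.asarray(v) for k,v in w.items()},T=s['ee_pos'],Q=s['eef_rot'])
T=R.from_quat(s['eef_rot']);print(s['ee_pos'],s['ft_force'],s['torque'],T.as_euler('xyz',degrees=True))
print('want tool shift mm', T.inv().apply(np.array([.6621,.1225,s['ee_pos'][2]])-s['ee_pos'])*1000-[100.25,-.4,0])
P,_=cloud(w); t=T.inv().apply(P-s['ee_pos'])*1000
# brass seen through bore
hsv=cv2.cvtColor(w['pixels'],cv2.COLOR_RGB2HSV).reshape(-1,3)
m=(hsv[:,1]>120)&(hsv[:,0]>12)&(hsv[:,0]<28)&(abs(t[:,0]-100)<14)&(abs(t[:,1])<12)
q=P[m]; print(m.sum()); 
if m.sum(): print((q.min(0)*1e3).round(1),(q.max(0)*1e3).round(1),t[m].min(0),t[m].max(0))
```

```text
[0.65590539 0.02214212 0.17821812] [-0.46188655  0.19341391 -2.45457009] [-0.08701117  0.06651722 -0.01735759] [-1.79998526e+02 -1.71790665e-03  8.63731890e+01]
want tool shift mm [0.29874304 0.23381168 0.00301904]
94
[658.3 121.5 167.1] [666.  126.3 171. ] [99.58934002 -4.04726287  7.21061397] [104.18874104   3.61389665  11.14891978]
```

Emit:
carry_out([
  [0.005, 0.005, 0.06, 0, 0, 0],
  [0, 0, 0.06, 0, 0, 0],
  [0, 0, 0.06, 0, 0, 0],
  [0, 0, 0.05, 0, 0, 0],
  [0, 0, 0.03, 0, 0, 0],
  [0, 0, 0, 0, 0, 0],
])

```text
time: 16.88
ee_pos: [0.6561, 0.0227, 0.1677]
eef_rot: [0.729, 0.685, -0.0, -0.0]
ft_force: [-1.2, 0.1, -3.5]
width: 0.0159
grip_force: 40.0
```

Emit:
carry_out([
  [0, 0, 0.025, 0, 0, 0],
  [0, 0, 0.025, 0, 0, 0],
  [0, 0, 0.025, 0, 0, 0],
  [0, 0, 0, 0, 0, 0],
])

```text
time: 17.38
ee_pos: [0.6561, 0.0227, 0.1647]
eef_rot: [0.729, 0.685, -0.0, -0.0]
ft_force: [0.1, -0.5, -2.2]
width: 0.0162
grip_force: 40.0
```

Emit:
carry_out([
  [0, 0, 0.03, 0, 0, 0],
  [0, 0, 0.04, 0, 0, 0],
  [0, 0, 0.04, 0, 0, 0],
  [0, 0, 0.03, 0, 0, 0],
  [0, 0, 0, 0, 0, 0],
])

```text
time: 18.0
ee_pos: [0.6561, 0.0226, 0.1591]
eef_rot: [0.729, 0.685, -0.0, -0.0]
ft_force: [1.1, 0.5, -2.8]
width: 0.016
grip_force: 40.0
```

Emit:
carry_out([
  [0, 0, 0.04, 0, 0, 0],
  [0, 0, 0.04, 0, 0, 0],
  [0, 0, 0.04, 0, 0, 0],
  [0, 0, 0.03, 0, 0, 0],
  [0, 0, 0, 0, 0, 0],
])

```text
time: 18.62
ee_pos: [0.6561, 0.0227, 0.1531]
eef_rot: [0.729, 0.685, -0.0, -0.0]
ft_force: [-0.7, 0.9, -3.4]
width: 0.0157
grip_force: 40.0
```

Emit:
carry_out([
  [0, 0, 0.02, 0, 0, 0],
  [0, 0, 0.02, 0, 0, 0],
  [0, 0, 0.01, 0, 0, 0],
  [0, 0, 0, 0, 0, 0],
])

```text
time: 19.12
ee_pos: [0.6561, 0.0226, 0.1512]
eef_rot: [0.729, 0.685, -0.0, -0.0]
ft_force: [-0.1, -0.2, -3.3]
width: 0.0156
grip_force: 40.0
```

Emit:
carry_out([
  [0, 0, 0.01, 0, 0, 0],
  [0, 0, 0.01, 0, 0, 0],
  [0, 0, 0, 0, 0, 0],
])

```text
time: 19.5
ee_pos: [0.6561, 0.0227, 0.1504]
eef_rot: [0.729, 0.685, 0.0, -0.0]
ft_force: [-0.1, 0.6, -2.9]
width: 0.0157
grip_force: 40.0
```

Emit:
carry_out([
  [0, 0, 0.01, 0, 0, 0],
  [0, 0, 0.01, 0, 0, 0],
  [0, 0, 0, 0, 0, 0],
])

```text
time: 19.88
ee_pos: [0.6561, 0.0226, 0.1496]
eef_rot: [0.729, 0.685, -0.0, -0.0]
ft_force: [-0.3, 1.1, -2.9]
width: 0.0158
grip_force: 40.0
```

Run:
```python
from h import *
w=grab('wrist'); s=read_state(); T=R.from_quat(s['eef_rot']);print(s['ee_pos'],s['ft_force'],s['torque'])
P,_=cloud(w); t=T.inv().apply(P-s['ee_pos'])*1000
m=(t[:,2]>-48)&(t[:,2]<-34)&(t[:,0]>20)&(t[:,0]<88)&(abs(t[:,1])<9); print('door top z',np.median(P[m][:,2]),np.median(t[m][:,2]))
```

```text
[0.65613766 0.0226241  0.14960857] [ 0.36010766 -0.442096   -2.86906779] [-0.07756595  0.06024803 -0.02847426]
door top z 0.18914784515352834 -39.53491413085891
```

Emit:
carry_out([
  [0, 0, 0.01, 0, 0, 0],
  [0, 0, 0.01, 0, 0, 0],
  [0, 0, 0, 0, 0, 0],
])

```text
time: 20.3
ee_pos: [0.6563, 0.0225, 0.1492]
eef_rot: [0.729, 0.684, 0.0, 0.0]
ft_force: [0.3, -1.0, 1.3]
width: 0.0158
grip_force: 40.0
```

Emit:
carry_out([
  [0, 0, 0.01, 0, 0, 0],
  [0, 0, 0, 0, 0, 0],
])

```text
time: 20.55
ee_pos: [0.6564, 0.0223, 0.149]
eef_rot: [0.729, 0.684, 0.0, 0.0]
ft_force: [-1.3, -2.6, 4.7]
width: 0.0155
grip_force: 40.0
```

The door is seated: the contact force rose at the expected height. Now I'll release it and go round to its front face to push.

Emit:
carry_out([
  [0, 0, -0.01, 0, 0, 0],
  [0, 0, 0, 0, 0, 0],
  [0, 0, 0, 0, 0, 0],
  [0, 0, 0, 0, 0, 0],
  [0, 0, 0, 0, 0, 0],
  [0, 0, -0.15, 0, 0, 0],
  [0, 0, -0.35, 0, 0, 0],
  [0, 0, -0.5, 0, 0, 0],
  [0, 0, -0.5, 0, 0, 0],
  [0, 0, 0, 0, 0, 0],
], fingers=40)

```text
time: 21.8
ee_pos: [0.6573, 0.0224, 0.2117]
eef_rot: [0.729, 0.685, 0.002, 0.001]
ft_force: [0.6, -0.6, -0.9]
width: 0.04
grip_force: 0.0
```

```bash
cat > chk.py <<'E'
from h import *
w=grab('wrist'); s=read_state(); print(s['time'],s['ee_pos'],s['ft_force'],s['width'])
P,_=cloud(w); hs=w['pixels'].max(-1).ravel()
# door top points about the pin axis
d=P-[.6621,.1225,0]; rr=np.hypot(d[:,0],d[:,1]); 
m=(P[:,2]>.184)&(P[:,2]<.195)&(rr<.2)&(rr>.02)&(hs<75); q=P[m]
a=np.degrees(np.arctan2(d[m][:,1],d[m][:,0]))%360; b=np.median(a); k=abs(a-b)<12
print('door',k.sum(),'z',np.median(q[k][:,2]),'ang',np.median(a[k]))
E
python3 chk.py
```

```text
21.85 [0.65671076 0.02256896 0.21005928] [-0.60248538  0.1662988  -0.27244517] 0.03991580354822935
door 3606 z 0.18827073096880262 ang 266.55876803627984
```

Emit:
carry_out([
  [-0.2, 0.2, 0, 0, 0, 0],
  [-0.4, 0.3, 0, 0, 0, 0],
  [-0.4, 0.3, 0, 0, 0, 0],
  [0, 0.1, 0, 0, 0, 0],
  [0, 0, 0.3, 0, 0, 0],
  [0, 0, 0.4, 0, 0, 0],
  [0, 0, 0.4, 0, 0, 0],
  [0, 0, 0.3, 0, 0, 0],
  [0, 0, 0.1, 0, 0, 0],
  [0, 0, 0, 0, 0, 0],
], fingers=0)

```text
time: 23.1
ee_pos: [0.6896, -0.0195, 0.1488]
eef_rot: [0.729, 0.685, 0.0, -0.0]
ft_force: [0.1, 0.3, 1.2]
width: 0.0007
grip_force: 0.0
```

```bash
cat >> chk.py <<'E'
T=R.from_quat(s['eef_rot']); t=T.inv().apply(P-s['ee_pos'])*1000
print('hinge in tool',T.inv().apply(np.array([.6621,.1225,s['ee_pos'][2]])-s['ee_pos'])*1000, 'yaw x',T.as_euler('xyz',degrees=True)[2])
m=(t[:,2]>-45)&(t[:,2]<-19)&(abs(t[:,0])<16); print('finger y',t[m][:,1].min() if m.any() else 0,t[m][:,1].max() if m.any() else 0)
E
python3 chk.py
```

```text
23.15 [ 0.68977774 -0.01961295  0.14923614] [0.16189927 0.6343896  0.26286986] 0.0003080562306181961
door 7779 z 0.18830492768607895 ang 267.2181761781182
hinge in tool [ 1.40092374e+02 -3.65550878e+01 -6.18852304e-03] yaw x 86.39647682429367
finger y -28.284896893573737 8.341133658385145
```

Emit:
carry_out([
  [0, -0.15, 0, 0, 0, 0],
  [0, -0.2, 0, 0, 0, 0],
  [0, -0.1, 0, 0, 0, 0],
  [-0.01, -0.125, 0, 0, 0, 0.25],
  [-0.023, -0.245, 0, 0, 0, 0.5],
  [-0.023, -0.245, 0, 0, 0, 0.5],
  [-0.023, -0.245, 0, 0, 0, 0.5],
  [-0.023, -0.245, 0, 0, 0, 0.5],
  [-0.023, -0.245, 0, 0, 0, 0.5],
  [0, 0, 0, 0, 0, 0],
])

```text
time: 24.4
ee_pos: [0.6177, -0.0112, 0.149]
eef_rot: [0.846, 0.533, 0.0, -0.0]
ft_force: [0.7, 0.5, -0.0]
width: 0.0005
grip_force: 0.0
```

```bash
python3 chk.py
```

```text
24.45 [ 0.61809654 -0.01124716  0.14899836] [ 1.49774038  0.01645267 -0.71685046] 0.0003073594652237545
door 7897 z 0.18841721335463 ang 243.20720960968572
hinge in tool [ 1.39649766e+02 -1.79595716e+01  6.67465678e-02] yaw x 64.46028460901593
finger y -13.836579588010105 8.104688841965933
```

Emit:
carry_out([
  [-0.023, -0.245, 0, 0, 0, 0.5],
  [-0.023, -0.245, 0, 0, 0, 0.5],
  [-0.023, -0.245, 0, 0, 0, 0.5],
  [-0.023, -0.245, 0, 0, 0, 0.5],
  [-0.023, -0.245, 0, 0, 0, 0.5],
  [-0.023, -0.245, 0, 0, 0, 0.5],
  [-0.023, -0.245, 0, 0, 0, 0.5],
  [-0.023, -0.245, 0, 0, 0, 0.5],
  [-0.023, -0.245, 0, 0, 0, 0.5],
  [-0.023, -0.245, 0, 0, 0, 0.5],
  [-0.023, -0.245, 0, 0, 0, 0.5],
  [-0.015, -0.185, 0, 0, 0, 0.375],
  [0, 0, 0, 0, 0, 0],
])

```text
time: 26.08
ee_pos: [0.5345, 0.0639, 0.1489]
eef_rot: [0.988, 0.152, 0.0, -0.0]
ft_force: [0.1, -0.9, 1.3]
width: 0.0003
grip_force: 0.0
```

```bash
python3 chk.py
```

```text
26.125 [0.53460026 0.06341866 0.14894616] [ 0.65551911 -0.25152282  0.08530269] 0.00023963064909141585
door 7983 z 0.18842196516358714 ang 197.2839797234009
hinge in tool [ 1.39370225e+02 -1.79646309e+01  4.30624750e-02] yaw x 17.51740452768493
finger y -66.5173149899651 8.066673163514189
```

Emit:
carry_out([
  [-0.008, -0.092, 0, 0, 0, 0.19],
  [-0.008, -0.092, 0, 0, 0, 0.19],
  [-0.008, -0.092, 0, 0, 0, 0.19],
  [-0.008, -0.092, 0, 0, 0, 0.19],
  [-0.008, -0.092, 0, 0, 0, 0.19],
  [-0.008, -0.061, 0, 0, 0, 0.125],
  [-0.008, -0.061, 0, 0, 0, 0.125],
  [0, 0, 0, 0, 0, 0],
])

```text
time: 27.12
ee_pos: [0.5268, 0.0859, 0.1488]
eef_rot: [0.998, 0.068, 0.0, -0.0]
ft_force: [0.4, -0.2, -0.1]
width: 0.0003
grip_force: 0.0
```

Emit:
carry_out([
  [-0.004, -0.03, 0, 0, 0, 0.062],
  [-0.004, -0.03, 0, 0, 0, 0.062],
  [0, 0, 0, 0, 0, 0],
])

```text
time: 27.5
ee_pos: [0.5261, 0.0881, 0.1488]
eef_rot: [0.998, 0.059, 0.0, -0.0]
ft_force: [0.1, -0.6, -0.4]
width: 0.0005
grip_force: 0.1
```

```bash
python3 chk.py
```

```text
27.55 [0.52615169 0.08800061 0.14883277] [0.63095562 0.14667936 0.03659451] 0.0002482610702413197
door 8002 z 0.1884620564956922 ang 187.3630118522682
hinge in tool [ 1.39081114e+02 -1.81272010e+01  2.83209402e-03] yaw x 6.813462493470548
finger y -25.418098752505053 8.628120320003749
```

Emit:
carry_out([
  [0, -0.015, 0, 0, 0, 0.02],
  [0, -0.015, 0, 0, 0, 0.02],
  [0, 0, 0, 0, 0, 0],
])

```text
time: 27.92
ee_pos: [0.526, 0.0892, 0.1488]
eef_rot: [0.998, 0.057, -0.0, -0.0]
ft_force: [0.1, 0.1, 0.4]
width: 0.0006
grip_force: 0.1
```

Emit:
carry_out([
  [0, -0.015, 0, 0, 0, 0.02],
  [0, -0.015, 0, 0, 0, 0.02],
  [0, 0, 0, 0, 0, 0],
])

```text
time: 28.3
ee_pos: [0.5259, 0.0903, 0.1488]
eef_rot: [0.999, 0.054, -0.0, -0.0]
ft_force: [-0.1, -0.5, -0.3]
width: 0.0005
grip_force: 0.2
```

Emit:
carry_out([
  [0, -0.01, 0, 0, 0, 0],
  [0, -0.01, 0, 0, 0, 0],
  [0, -0.01, 0, 0, 0, 0],
  [0, 0, 0, 0, 0, 0],
])

```text
time: 28.8
ee_pos: [0.5258, 0.0906, 0.1488]
eef_rot: [0.999, 0.053, -0.0, 0.0]
ft_force: [0.0, -4.7, 0.1]
width: 0.0005
grip_force: 2.5
```

Emit:
carry_out([
  [0, -0.01, 0, 0, 0, 0],
  [0, -0.01, 0, 0, 0, 0],
  [0, 0, 0, 0, 0, 0],
])

```text
time: 29.18
ee_pos: [0.5258, 0.0906, 0.1488]
eef_rot: [0.999, 0.053, 0.0, 0.001]
ft_force: [-0.6, -7.9, 1.2]
width: 0.0002
grip_force: 3.7
```

```bash
python3 chk.py
```

```text
29.225 [0.52580138 0.09062886 0.14882841] [ 0.12288457 -7.86557162  0.1179681 ] 0.0007855399561741076
door 7982 z 0.18845422228149655 ang 186.3361389050333
hinge in tool [ 1.38908695e+02 -1.72469439e+01 -3.95145478e-02] yaw x 6.083520823293974
finger y -24.964580658823422 8.71555992767999
```

The door is on its stops, with a firm 8 N. Backing off slowly.

Emit:
carry_out([
  [0, 0.01, 0, 0, 0, 0],
  [0, 0.01, 0, 0, 0, 0],
  [0, 0.01, 0, 0, 0, 0],
  [0, 0.01, 0, 0, 0, 0],
  [0, 0.01, 0, 0, 0, 0],
  [0, 0.02, 0, 0, 0, 0],
  [0, 0.1, 0, 0, 0, 0],
  [0, 0.3, 0, 0, 0, 0],
  [0, 0.3, 0, 0, 0, 0],
  [0, 0.2, 0, 0, 0, 0],
  [0, 0, -0.5, 0, 0, 0],
  [0, 0, -0.7, 0, 0, 0],
  [0, 0, -0.7, 0, 0, 0],
  [0, 0, -0.6, 0, 0, 0],
  [0, 0, 0, 0, 0, 0],
  [0, 0, 0, 0, 0, 0],
])

```text
time: 31.22
ee_pos: [0.5296, 0.0536, 0.2482]
eef_rot: [0.999, 0.054, -0.0, -0.0]
ft_force: [-0.8, -0.0, -0.1]
width: 0.0003
grip_force: 0.0
```

```bash
python3 chk.py
python3 - <<'E'
from h import *
w=load('wrist'); c=grab('scene')
cv2.imwrite('pics/end.png',np.hstack([cv2.resize(w['pixels'][:,:,::-1],(400,300)),cv2.resize(c['pixels'][110:275,320:450,::-1],(380,300))[:,:400]]))
E
```

```text
31.275 [0.52942439 0.05357051 0.24796505] [ 0.1801148  -0.6100627  -0.86452739] 0.0003894978265209256
door 3653 z 0.18816851132175708 ang 187.20003584804755
hinge in tool [139.30779125 -54.28998667  -0.16807234] yaw x 6.161933115693995
finger y -9.00552798870723 8.774220221888406
```

View pics/end.png

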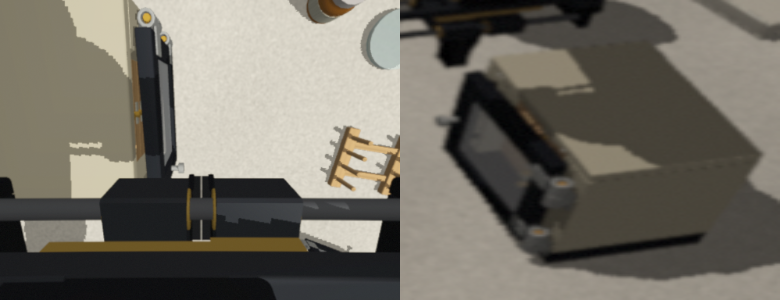

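The left view shows the door along the cabinet's face with both pins up through the sockets. One quick numeric check that it did not spring off the stops.

Run:
```python
from h import *
grab('top'); a=np.radians(5.06); ex=np.array([np.cos(a),np.sin(a)]); ey=np.array([-np.sin(a),np.cos(a)])
for n in('wrist','top'):
    w=load(n); P,_=cloud(w); d=P[:,:2]-[.66273,.11804]; X=d@ex*1000; Y=d@ey*1000; b=w['pixels'].max(-1).ravel()
    m=(P[:,2]>.18)&(P[:,2]<.193)&(b<80)&(abs(Y)<40)
    for lo in range(-200,-10,20):
        k=m&(X>=lo)&(X<lo+20)
        if k.sum()>5: print(n,lo,k.sum(),np.percentile(Y[k],[3,50,97]).round(1))
```

```text
wrist -180 69 [-8.7 -1.7  6.2]
wrist -160 441 [-8.3 -1.1  6.9]
wrist -140 480 [-7.6 -0.5  7.6]
wrist -120 502 [-7.   0.   8.1]
wrist -100 550 [-6.3  0.9  8.8]
wrist -80 591 [-5.8  1.4  9.5]
wrist -60 662 [-5.2  2.1 10.5]
wrist -40 685 [-3.9  3.  11.3]
wrist -20 228 [-3.5  3.3 11.5]
top -200 51 [-9.4 -2.8 11. ]
top -180 64 [-8.9 -2.1 17.5]
top -40 78 [-5.4  0.7 10.5]
top -20 26 [-4.8  2.6 12.9]
```

Emit:
carry_out([
  [0, 0, 0.6, 0, 0, 0],
  [0, 0, 0.7, 0, 0, 0],
  [0, 0, 0.7, 0, 0, 0],
  [0, 0, 0.5, 0, 0, 0],
  [0, -0.2, 0, 0, 0, 0],
  [0, -0.3, 0, 0, 0, 0],
  [0, -0.25, 0, 0, 0, 0],
  [0, 0, 0, 0, 0, 0],
  [0, 0, 0, 0, 0, 0],
])

```text
time: 32.5
ee_pos: [0.5268, 0.0835, 0.1491]
eef_rot: [0.999, 0.054, 0.0, -0.0]
ft_force: [0.8, 0.2, 0.4]
width: 0.0005
grip_force: 0.0
```

```bash
cat > fit.py <<'E'
from h import *
w=grab('wrist'); s=read_state(); a=np.radians(5.06); ex=np.array([np.cos(a),np.sin(a)]); ey=np.array([-np.sin(a),np.cos(a)])
P,_=cloud(w); d=P[:,:2]-[.66273,.11804]; X=d@ex*1000; Y=d@ey*1000; b=w['pixels'].max(-1).ravel()
m=(P[:,2]>.18)&(P[:,2]<.193)&(b<80)&(abs(Y)<40)
L=[]
for lo in range(-120,-20,10):
    k=m&(X>=lo)&(X<lo+10)
    if k.sum()>30: L.append((lo+5,*np.percentile(Y[k],[3,50,97])))
L=np.array(L); print([np.polyfit(L[:,0],L[:,i],1).round(4) for i in(1,2,3)]); print(L[[0,-1]].round(1),s['ee_pos'],s['ft_force'])
E
python3 fit.py
```

```text
[array([ 0.0326, -3.198 ]), array([0.0322, 4.1621]), array([ 0.0339, 12.1596])]
[[-115.    -6.9    0.4    8.3]
 [ -25.    -3.8    3.3   11.2]] [0.52668212 0.08325462 0.14902163] [ 0.53739517 -0.20499668  0.19684435]
```

Emit:
carry_out([
  [0, -0.1, 0, 0, 0, 0],
  [0, -0.04, 0, 0, 0, 0],
  [0, -0.02, 0, 0, 0, 0],
  [0, -0.01, 0, 0, 0, 0],
  [0, -0.01, 0, 0, 0, 0],
  [0, 0, 0, 0, 0, 0],
])

```text
time: 33.3
ee_pos: [0.5258, 0.0904, 0.1488]
eef_rot: [0.999, 0.054, -0.0, 0.0]
ft_force: [-0.8, -1.8, 0.1]
width: 0.0003
grip_force: 0.7
```

```bash
python3 fit.py
```

```text
[array([ 0.0185, -3.2072]), array([0.0203, 4.428 ]), array([ 0.0222, 12.3067])]
[[-115.    -5.3    2.     9.8]
 [ -25.    -3.7    3.7   11.8]] [0.52584658 0.09046954 0.14882782] [-0.17919803 -1.32402919  0.28948623]
```

It did spring back about 2 mm after the 8 N push. I'll let go again from this light touch.

Emit:
carry_out([
  [0, 0.002, 0, 0, 0, 0],
  [0, 0.002, 0, 0, 0, 0],
  [0, 0.002, 0, 0, 0, 0],
  [0, 0.002, 0, 0, 0, 0],
  [0, 0.002, 0, 0, 0, 0],
  [0, 0.002, 0, 0, 0, 0],
  [0, 0.002, 0, 0, 0, 0],
  [0, 0.002, 0, 0, 0, 0],
  [0, 0.002, 0, 0, 0, 0],
  [0, 0.002, 0, 0, 0, 0],
  [0, 0.002, 0, 0, 0, 0],
  [0, 0.002, 0, 0, 0, 0],
  [0, 0, 0, 0, 0, 0],
  [0, 0, 0, 0, 0, 0],
])

```text
time: 35.1
ee_pos: [0.5259, 0.0898, 0.1488]
eef_rot: [0.999, 0.054, 0.0, -0.0]
ft_force: [-0.2, -0.3, -0.4]
width: 0.0002
grip_force: 0.0
```

```bash
python3 fit.py
```

```text
[array([ 0.0221, -3.236 ]), array([0.0219, 4.2564]), array([ 0.0267, 12.3142])]
[[-115.    -5.8    1.7    9.3]
 [ -25.    -3.9    3.5   11.6]] [0.52593611 0.08981025 0.14883226] [ 0.15385378 -0.01671298 -0.28436034]
```

Emit:
carry_out([
  [0, 0.005, 0, 0, 0, 0],
  [0, 0.005, 0, 0, 0, 0],
  [0, 0.01, 0, 0, 0, 0],
  [0, 0.03, 0, 0, 0, 0],
  [0, 0.1, 0, 0, 0, 0],
  [0, 0, 0, 0, 0, 0],
])

```text
time: 35.9
ee_pos: [0.5267, 0.0833, 0.1489]
eef_rot: [0.999, 0.053, 0.0, 0.0]
ft_force: [-0.1, 0.9, -1.0]
width: 0.0008
grip_force: 0.0
```

```bash
python3 fit.py
```

```text
[array([ 0.0256, -3.1506]), array([0.0258, 4.2175]), array([ 0.0273, 12.1924])]
[[-115.    -6.1    1.2    9.1]
 [ -25.    -3.5    3.5   11.5]] [0.52659745 0.08356091 0.14884473] [-0.05577536  0.55039966 -0.31590599]
```

Emit:
carry_out([
  [0, -0.08, 0, 0, 0, 0],
  [0, -0.03, 0, 0, 0, 0],
  [0, -0.01, 0, 0, 0, 0],
  [0, -0.005, 0, 0, 0, 0],
  [0, -0.005, 0, 0, 0, 0],
  [0, -0.005, 0, 0, 0, 0],
  [0, -0.005, 0, 0, 0, 0],
  [0, -0.005, 0, 0, 0, 0],
  [0, 0, 0, 0, 0, 0],
  [0, 0, 0, 0, 0, 0],
])

```text
time: 37.2
ee_pos: [0.526, 0.0896, 0.1488]
eef_rot: [0.999, 0.054, -0.0, -0.0]
ft_force: [-0.6, -0.1, 0.3]
width: 0.0007
grip_force: 0.0
```

```bash
python3 fit.py
```

```text
[array([ 0.0231, -3.2714]), array([0.0247, 4.3774]), array([ 0.0274, 12.2889])]
[[-115.    -5.9    1.5    9.1]
 [ -25.    -3.9    3.7   11.5]] [0.52594899 0.08956106 0.14881385] [1.21668292 0.35942889 0.23221624]
```

Emit:
carry_out([
  [0, 0.005, 0, 0, 0, 0],
  [0, 0.01, 0, 0, 0, 0],
  [0, 0.03, 0, 0, 0, 0],
  [0, 0.1, 0, 0, 0, 0],
  [0, 0, 0, 0, 0, 0],
])

```text
time: 37.88
ee_pos: [0.5266, 0.0833, 0.1489]
eef_rot: [0.999, 0.053, 0.0, -0.0]
ft_force: [-0.7, 0.4, 0.0]
width: 0.0004
grip_force: 0.0
```

```bash
python3 fit.py
```

```text
[array([ 0.0249, -3.1903]), array([0.0255, 4.2136]), array([ 0.0273, 12.2066])]
[[-115.    -6.1    1.3    9.2]
 [ -25.    -3.6    3.5   11.5]] [0.52662003 0.08356025 0.14885391] [ 0.38180179 -0.51644418 -0.00546037]
```

Emit:
carry_out([
  [0, -0.08, 0, 0, 0, 0],
  [0, -0.03, 0, 0, 0, 0],
  [0, -0.02, 0, 0, 0, 0],
  [0, -0.01, 0, 0, 0, 0],
  [0, -0.005, 0, 0, 0, 0],
  [0, -0.005, 0, 0, 0, 0],
  [0, -0.005, 0, 0, 0, 0],
  [0, -0.003, 0, 0, 0, 0],
  [0, -0.003, 0, 0, 0, 0],
  [0, 0, 0, 0, 0, 0],
  [0, 0, 0, 0, 0, 0],
])

```text
time: 39.3
ee_pos: [0.5259, 0.0902, 0.1488]
eef_rot: [0.999, 0.054, 0.0, -0.0]
ft_force: [-0.3, -0.0, -0.1]
width: 0.0008
grip_force: 0.1
```

```bash
python3 fit.py
```

```text
[array([ 0.0191, -3.2387]), array([0.0204, 4.3573]), array([ 0.0227, 12.2676])]
[[-115.    -5.5    2.1    9.7]
 [ -25.    -3.8    3.8   11.7]] [0.52588787 0.09022552 0.14883336] [-0.69662372  0.16764409  0.378124  ]
```

Emit:
carry_out([
  [0, 0.001, 0, 0, 0, 0],
  [0, 0.001, 0, 0, 0, 0],
  [0, 0.001, 0, 0, 0, 0],
  [0, 0.001, 0, 0, 0, 0],
  [0, 0.001, 0, 0, 0, 0],
  [0, 0.001, 0, 0, 0, 0],
  [0, 0.001, 0, 0, 0, 0],
  [0, 0.001, 0, 0, 0, 0],
  [0, 0.01, 0, 0, 0, 0],
  [0, 0.04, 0, 0, 0, 0],
  [0, 0.1, 0, 0, 0, 0],
  [0, 0, 0, 0, 0, 0],
])

```text
time: 40.85
ee_pos: [0.5266, 0.0834, 0.1489]
eef_rot: [0.999, 0.053, 0.0, -0.0]
ft_force: [-0.5, -0.8, 1.2]
width: 0.0004
grip_force: 0.0
```

```bash
python3 fit.py
```

```text
[array([ 0.0257, -3.1858]), array([0.0252, 4.1459]), array([ 0.0276, 12.1832])]
[[-115.    -6.1    1.3    9. ]
 [ -25.    -3.6    3.5   11.4]] [0.52660131 0.08367301 0.14884862] [ 0.32102878 -0.68432132  0.03710211]
```

Emit:
carry_out([
  [0, -0.08, 0, 0, 0, 0],
  [0, -0.03, 0, 0, 0, 0],
  [0, -0.02, 0, 0, 0, 0],
  [0, -0.01, 0, 0, 0, 0],
  [0, -0.005, 0, 0, 0, 0],
  [0, -0.005, 0, 0, 0, 0],
  [0, -0.003, 0, 0, 0, 0],
  [0, 0, 0, 0, 0, 0],
  [0, 0, 0, 0, 0, 0],
  [0, 0, 0, 0, 0, 0],
  [0, 0, 0, 0, 0, 0],
])

```text
time: 42.28
ee_pos: [0.5259, 0.09, 0.1488]
eef_rot: [0.999, 0.054, -0.0, -0.0]
ft_force: [-0.6, -0.4, 0.8]
width: -0.0
grip_force: 0.1
```

```bash
python3 fit.py
```

```text
[array([ 0.0202, -3.2671]), array([0.0219, 4.3763]), array([ 0.0249, 12.2976])]
[[-115.    -5.6    2.     9.5]
 [ -25.    -3.8    3.7   11.7]] [0.52590252 0.08999935 0.14882044] [ 0.08708984 -0.13220197 -0.26564074]
```

Emit:
carry_out([
  [0, 0.001, 0, 0, 0, 0],
  [0, 0.001, 0, 0, 0, 0],
  [0, 0.001, 0, 0, 0, 0],
  [0, 0.001, 0, 0, 0, 0],
  [0, 0.001, 0, 0, 0, 0],
  [0, 0.001, 0, 0, 0, 0],
  [0, 0.001, 0, 0, 0, 0],
  [0, 0.001, 0, 0, 0, 0],
  [0, 0.001, 0, 0, 0, 0],
  [0, 0.001, 0, 0, 0, 0],
  [0, 0.001, 0, 0, 0, 0],
  [0, 0.001, 0, 0, 0, 0],
  [0, 0.001, 0, 0, 0, 0],
  [0, 0.001, 0, 0, 0, 0],
  [0, 0.001, 0, 0, 0, 0],
  [0, 0.001, 0, 0, 0, 0],
  [0, 0, 0, 0, 0, 0],
  [0, 0, 0, 0, 0, 0],
])

```text
time: 44.58
ee_pos: [0.526, 0.0894, 0.1488]
eef_rot: [0.999, 0.054, -0.0, -0.0]
ft_force: [0.0, 0.7, 0.3]
width: 0.0004
grip_force: 0.0
```

```bash
python3 fit.py
```

```text
[array([ 0.0234, -3.2836]), array([0.0246, 4.3097]), array([ 0.0273, 12.2847])]
[[-115.    -6.     1.4    9.3]
 [ -25.    -3.9    3.6   11.7]] [0.52599579 0.08937585 0.14883776] [-0.9660421  -0.53408255  0.09223783]
```

The door returns to the same resting angle after each slow release, so it rests on the uncompressed stops. Retreating and handing in.

Emit:
carry_out([
  [0, 0.01, 0, 0, 0, 0],
  [0, 0.05, 0, 0, 0, 0],
  [0, 0.3, 0, 0, 0, 0],
  [0, 0.4, 0, 0, 0, 0],
  [0, 0.4, 0, 0, 0, 0],
  [0, 0.2, 0, 0, 0, 0],
  [0, 0, -0.5, 0, 0, 0],
  [0, 0, -0.7, 0, 0, 0],
  [0, 0, -0.7, 0, 0, 0],
  [0, 0, -0.5, 0, 0, 0],
  [0, 0, 0, 0, 0, 0],
  [0, 0, 0, 0, 0, 0],
])

```text
time: 46.12
ee_pos: [0.5315, 0.0353, 0.244]
eef_rot: [0.999, 0.054, -0.0, 0.0]
ft_force: [0.4, -0.0, -0.7]
width: 0.0005
grip_force: 0.0
```

```bash
python3 fit.py; python3 -c "
from bench import r
print(r.close_job())"
```

```text
[array([ 0.0322, -2.8066]), array([0.0277, 3.6667]), array([ 0.0251, 11.8832])]
[[-115.    -6.4    0.4    8.6]
 [ -25.    -3.8    2.9   11.2]] [0.53135142 0.03521713 0.2438184 ] [-0.00196043  0.46364397 -0.44446075]
the job is handed in; nothing more can be done
None
```

The door is hung on both pins and swung shut, with the arm clear, and I handed the job in at about 46 s of robot time. An 8 N push sprang back about 2 mm at the free edge. After lighter pushes it settled each time about 1 mm out from its pressed position, which I took as resting on the uncompressed rubber stops, not a gap.

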